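Push the press dies into their nests

TASK

Put the two round press dies away in the wooden die block: with your fingertips push each die across the top of the block until it drops into the nest of its own size and lies flat on the nest's floor, level with the block's top. Only slide them: do not pick up, carry or tip over a die. Leave the other things on the bench where they stand.

Things in the scene. Friction and masses are not known exactly. Their poses are not given: they have to be found in the camera images.
- die_block: fixed hardwood block, 150 mm along its own x by 200 mm along its own y, 22 mm high; origin at the centre of its underside on the bench, z up; its own +x points away from the robot, turned by -0.4 to +0.1 rad from world x. Its top, 22 mm above its origin, is flat and level and carries two round nests (blind recesses), both in its far half, each with a thin dark liner on its floor, 104 mm apart along its y. The dies start on the near half
- nest_large (a point): centre of the floor of the large nest (the one at the block's +y, left, end): 43 mm in diameter, 8 mm deep with a 1 mm chamfer at its mouth; the floor is 14 mm above the block's origin
- nest_small (a point): centre of the floor of the small nest (the one at the block's -y, right, end): 31 mm in diameter, 8 mm deep with a 1 mm chamfer at its mouth; the floor is 14 mm above the block's origin
- large_die: loose flat silvery metal disc, 40 mm in diameter, 8 mm thick, about 60 g, lying flat on the block's near half at its left or its right; origin at the centre of its underside, z up. It slides on the wood with ordinary friction and fits the large nest with 1.5 mm to spare all round
- small_die: loose flat silvery metal disc, 28 mm in diameter, 8 mm thick, about 30 g, lying flat on the block's near half, on the side that the large die leaves free; origin at the centre of its underside, z up. It fits the small nest with 1.5 mm to spare all round, and would also fall into the large nest, from which it could not be pushed out again
- screwdriver2: bystander: watch screwdriver 9 x 108 x 9 mm lying to the right of the block, origin at its underside
- vial: bystander: small capped oil vial, 14 mm across, 38 mm tall, standing to the left of the block, origin at the centre of its foot
- cup1: bystander: clear round dust cup 28 mm across, 14 mm tall, beyond the block, origin at the centre of its foot
- spool: bystander: small wire spool 28 mm across, 14 mm tall, beyond the block, origin at the centre of its foot
- nippers: bystander: small end nippers 33 x 102 x 14 mm lying near the front edge of the bench at the left, origin at the underside
- loupe: bystander: black eye loupe 34 mm across, 34 mm tall, near the front edge of the bench, left of the block, origin at the centre of its foot
- tin: bystander: round tin with lid 44 mm across, 56 mm tall, far beyond the block, origin at the centre of its foot

How it is judged:
At the end, for the whole second after the job is handed in: Each die lies at rest on the floor of its own nest: its centre within 3 mm of the nest's centre, its underside within 1.5 mm of the nest's floor, tilted less than 0.06 rad (horizontal distance between large_die and nest_large below 0.003 m and z of large_die in the frame of die_block between 0.012 and 0.0155 m and angle between each of large_die, small_die's own z axis and vertical below 0.06 rad and linear speed of each of large_die, small_die below 0.01 m/s and horizontal distance between small_die and nest_small below 0.003 m and z of small_die in the frame of die_block between 0.012 and 0.0155 m); the robot touches nothing.
It fails at once if a die was lifted more than 6 mm off the top of the block (z of any of large_die, small_die in the frame of die_block above 0.028 m).
It fails at once if a die was tipped over (more than 0.8 rad) (angle between any of large_die, small_die's own z axis and vertical above 0.8 rad).
It fails at once if another thing on the bench was moved more than 20 mm (distance of any of screwdriver2, vial, cup1, spool, nippers, loupe, tin from where it was at the start of the episode above 0.02 m).
It also fails if it takes over 70 s, if anything falls off the work surface, if the arm or the gripper's body presses on something with over 40 N, if the wrist force passes 120 N, or if a joint passes its speed limit or range.

ROBOT

A 6-joint arm with a two-finger parallel gripper is mounted at the origin on a cart in front of the work surface, level with it; the furniture and walls round the work are solid. World frame = base frame: x ahead of the robot, y to its left, z up, the work surface at z = 0. Lengths are in m, angles in rad, forces in N, time in s.
With the tool pointing down it reaches from about 0.325 to 0.9 m from the base axis. Payload 6.1 kg.
Tool frame: the origin (TCP) lies midway between the tips of the shut fingers; the grasp point (between the pads) lies 19 mm behind it; z points along the fingers, y is the line along which they close (so a half turn about z gives the same grasp; the last joint's range is limited). The gripper opens to 87 mm and grips with 3 to 60 N. Pads are 19 mm wide; open, the fingers measure 117 mm over their backs; the gripper's body (75 mm by 190 mm) begins 51 mm behind the grasp point.
Start: joints at [-1.288, 0.22, 1.526, -0, 1.395, -0.126], TCP at [0.248, -0.573, 0.223] pointing down, gripper open.
Joint ranges: [-2.98, 2.98], [-0.91, 2.08], [0.09, 2.57], [-1.24, 4.39], [0.2, 2.65], [-2.68, 2.68]. Speed limits (rad/s): [2.57, 2.57, 3.01, 3.14, 3.14, 3.14].

INTERFACE

Orientations are given as a unit quaternion [x, y, z, w].
In Python, from rig import monitor, cams, ticket gives the robot as it stands.
- The arm moves only by the tool drive_tool, never from a script. Its argument "series" is text: rows parted by semicolons, each of 7 numbers parted by spaces: the turn, a rotation vector about the tool's x, y, z in rad, then the shift along the tool's x, y, z in mm, then the opening, from -1 (shut) to 1 (fully open). In form: rx ry rz x y z grip; .... A call has 1 to 20 rows; each row shifts and turns the commanded pose from where the row before left it, along the tool's axes as they then stand; what a row does not reach is not made up. A row lasts 1/10 s, in which the tool goes at most 50 mm and 8.59 degrees, less where a joint would pass 70% of its speed; a pose out of reach is approached as far as the arm can. A call with a gripper value outside its range is refused whole. The fingers move at their own pace and stop on an object; "grip_force" is the grip in N (left out, the last holds). Time passes only in rows, so rows that do not move let the fingers close. It gives the time, the measured TCP pose, the force and the opening at its end, in the units of the state.
- monitor.read_state(): the state, without advancing time (a new reading comes with each control period).
- cams.read_camera(name): name is "scene" or "top" or "wrist"; returns a dict with "frame" (480x640x3 uint8, red, green, blue), "camera_matrix" (3x3 intrinsics, pixels), "distortion" ([k1, k2, p1, p2, k3] as OpenCV has them; the pictures are not rectified), "cam_to_world" (4x4, takes a point from camera to world coordinates). Camera axes: x right, y up, looking along -z (the intrinsics and any distortion apply to the point x, -y, -z); pixel columns grow to the right and rows downward; lengths in m; the calibration is good to about 2 mm. A picture is of the moment at which its call begins. There is no depth.
- ticket.close_job(): hands the job in, once; it reports no verdict.
The state is a dict: "time_s": time; "qpos": joint angles; "joint_vel": joint speeds; "joint_efforts": joint torques, N m; "position": TCP position; "tcp_rot": TCP orientation; "force": force on the tool from outside, world axes, zero at the start; "ft_torque": the same for the moment, N m; "finger_gap": opening from 0.0 (shut) to 1.0 (fully open).
Only numpy, scipy, OpenCV 4.12 (cv2) and the standard library are available. Lean on these libraries where they do the work, as an engineer would, in place of code of your own. Each camera call takes 0.05 s, during which the arm holds its last target. There are 200 camera calls.

## Working session

There is one attempt and no reset: what is moved stays moved. The work goes in short steps, Python scripts to look and compute and a tool call to move; the robot and the scene stay as the last step left them, time stands still between calls to the robot, and variables do not carry over. Pictures are saved under pics/ and viewed, on a budget of 10 in all, crops included, one or two more only if the job needs it, and the job is handed in when it is done.

Besides the shell and the picture viewer there is one more tool, called as a command line: name --argument value ..., lists and objects as JSON in quotes. drive_tool: Moves the arm, as the interface text tells. Its arguments: {"type":"object","properties":{"series":{"type":"string"},"grip_force":{"type":"number"}},"required":["series"]}

```bash
mkdir -p pics; cat > h.py <<'E'
import numpy as np, cv2
from rig import monitor, cams, ticket
def grab(n,f=None):
    c=cams.read_camera(n)
    if f: cv2.imwrite('pics/'+f,c['frame'][:,:,::-1])
    return c
def ray(c,px,z):
    px=np.array(px,float).reshape(-1,1,2)
    u=cv2.undistortPoints(px,np.array(c['camera_matrix']),np.array(c['distortion']))[:,0]
    T=np.array(c['cam_to_world']); d=np.c_[u[:,0],-u[:,1],-np.ones(len(u))]@T[:3,:3].T
    o=T[:3,3]; return o+d*((z-o[2])/d[:,2])[:,None]
def proj(c,P):
    T=np.linalg.inv(np.array(c['cam_to_world'])); p=np.atleast_2d(P)@T[:3,:3].T+T[:3,3]
    p=p*[1,-1,-1]
    return cv2.projectPoints(p,np.zeros(3),np.zeros(3),np.array(c['camera_matrix']),np.array(c['distortion']))[0][:,0]
E
python3 - <<'E'
from h import *
c=grab('top','top1.png'); print(np.round(c['cam_to_world'],3), c['camera_matrix'],c['distortion'])
c=grab('scene','scene1.png'); print(np.round(c['cam_to_world'],3))
print(monitor.read_state())
E
```

```text
[[-0.003  1.    -0.03   0.548]
 [-1.    -0.002  0.029 -0.05 ]
 [ 0.029  0.03   0.999  0.959]
 [ 0.     0.     0.     1.   ]] [[436.98086081   0.         316.23497611]
 [  0.         436.98086081 242.36741203]
 [  0.           0.           1.        ]] [-0.04699062  0.          0.          0.          0.        ]
[[ 0.581  0.368 -0.726 -0.159]
 [-0.814  0.286 -0.506 -0.573]
 [ 0.021  0.885  0.465  0.527]
 [ 0.     0.     0.     1.   ]]
{'time_s': 0.1, 'qpos': array([-1.28810228e+00,  2.21161188e-01,  1.52749941e+00,  1.82130340e-05,
        1.39471230e+00, -1.26093452e-01]), 'joint_vel': array([-0.0004485 ,  0.00013122, -0.00195273, -0.00085831,  0.00064413,
       -0.00065141]), 'joint_efforts': array([ 1.17170439e-03, -4.95946062e+01, -3.88517475e+01,  7.02432613e-02,
        5.15880506e-02, -4.05183027e-05]), 'position': array([ 0.24828281, -0.57295304,  0.2215366 ]), 'tcp_rot': array([ 9.79184155e-01,  2.02971915e-01, -6.06887310e-05, -8.88094997e-04]), 'force': array([ 0.87960612, -0.13414727,  0.08100499]), 'ft_torque': array([ 0.01556362, -0.05479335, -0.0207939 ]), 'finger_gap': 1.002668297870277}
```

View pics/top1.png

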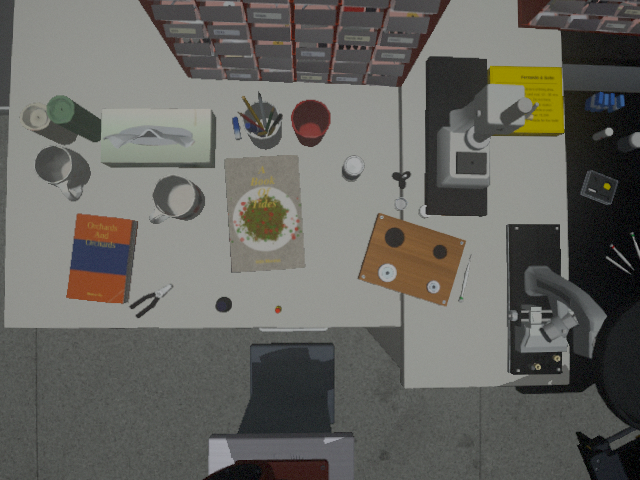

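View pics/scene1.png

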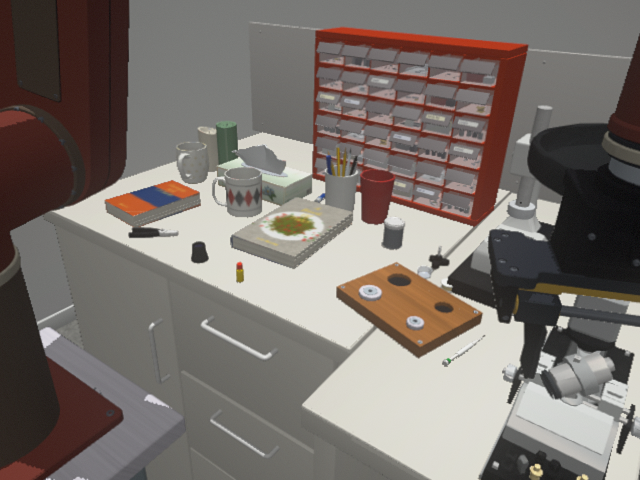

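The top view shows the block at about (412,259), with the large and small nests at (395,237) and (440,252). The large die is at (387,273) and the small die at (433,287), so each die is on its own nest's side.

```bash
python3 - <<'E'
from h import *
c=grab('top'); f=c['frame']; hsv=cv2.cvtColor(f,cv2.COLOR_RGB2HSV)
m=cv2.inRange(hsv,(5,90,60),(20,255,255)); m[:, :350]=0; m[:,470:]=0; m[:205]=0; m[310:]=0
cs,_=cv2.findContours(m,cv2.RETR_EXTERNAL,cv2.CHAIN_APPROX_NONE); k=max(cs,key=cv2.contourArea)
r=cv2.boxPoints(cv2.minAreaRect(k)); P=ray(c,r,.022); print(P.round(4),[np.linalg.norm(P[i]-P[i-1]).round(4) for i in range(4)],P.mean(0))
blk=np.zeros_like(m); cv2.fillPoly(blk,[r.astype(np.int32)],255); blk=cv2.erode(blk,np.ones((9,9)))
for nm,mm,z in(('dark',cv2.inRange(hsv,(0,0,0),(180,255,75)),.022),('die',cv2.inRange(hsv,(0,0,100),(180,60,255)),.03)):
    cs,_=cv2.findContours(mm&blk,cv2.RETR_EXTERNAL,cv2.CHAIN_APPROX_NONE)
    for q in cs:
        if cv2.contourArea(q)>40:
            (x,y),rad=cv2.minEnclosingCircle(q); print(nm,x,y,rad,ray(c,[x,y],z).round(4))
w=grab('wrist'); T=np.array(w['cam_to_world'])
s=monitor.read_state(); from scipy.spatial.transform import Rotation as R
M=np.eye(4);M[:3,:3]=R.from_quat(s['tcp_rot']).as_matrix();M[:3,3]=s['position']
print(M.round(3));print((np.linalg.inv(M)@T).round(3),w['camera_matrix'])
for n,px,z in(('screw',[[470,255],[462,300]],.005),('cup',[[424,211]],.014),('spool',[[401,203]],.014),('tin',[[353,166]],.056)): print(n,ray(c,px,z).round(3))
E
```

```text
[[ 0.4981 -0.1659  0.022 ]
 [ 0.6407 -0.2116  0.022 ]
 [ 0.5809 -0.4048  0.022 ]
 [ 0.4374 -0.3575  0.022 ]] [np.float64(0.201), np.float64(0.1498), np.float64(0.2023), np.float64(0.1511)] [ 0.53928092 -0.28494167  0.022     ]
dark 439.6666564941406 251.3333282470703 6.871953964233398 [[ 0.5558 -0.3453  0.022 ]]
dark 394.0 237.0 9.486932754516602 [[ 0.5871 -0.2454  0.022 ]]
die 433.0 286.5 6.576573371887207 [[ 0.4803 -0.3275  0.03  ]]
die 387.0 272.375 9.375100135803223 [[ 0.5111 -0.2281  0.03  ]]
[[ 0.918  0.397 -0.     0.248]
 [ 0.397 -0.918  0.001 -0.573]
 [ 0.    -0.001 -1.     0.222]
 [ 0.     0.     0.     1.   ]]
[[ 0.001  0.955  0.296  0.082]
 [ 1.    -0.001  0.    -0.   ]
 [ 0.     0.296 -0.955 -0.163]
 [ 0.     0.     0.     1.   ]] [[409.50611009   0.         311.87028138]
 [  0.         409.50611009 242.92464683]
 [  0.           0.           1.        ]]
screw [[ 0.548 -0.419  0.005]
 [ 0.448 -0.4    0.005]]
cup [[ 0.644 -0.314  0.014]]
spool [[ 0.662 -0.263  0.014]]
tin [[ 0.734 -0.153  0.056]]
```

drive_tool --series "0 0 0 20 -44.5 0 -0.448;0 0 0 20 -44.5 0 -0.448;0 0 0 20 -44.5 0 -0.448;0 0 0 20 -44.5 0 -0.448;0 0 0 20 -44.5 0 -0.448;0 0 0.1266 0 0 0 -0.448;0 0 0.1266 0 0 0 -0.448;0 0 0.1266 0 0 0 -0.448;0 0 0.1266 0 0 0 -0.448;0 0 0.1266 0 0 0 -0.448;0 0 0 37 -18 15 -0.448;0 0 0 37 -18 15 -0.448;0 0 0 37 -18 15 -0.448;0 0 0 37 -18 15 -0.448;0 0 0 37 -18 15 -0.448;0 0 0 37 -18 15 -0.448;0 0 0 0 0 0 -0.448;0 0 0 0 0 0 -0.448" --grip_force 20

```text
time_s: 2.0
position: [0.492, -0.2727, 0.1312]
tcp_rot: [0.994, -0.111, -0.001, -0.001]
force: [-0.4, -0.6, -0.5]
finger_gap: 0.275
```

```bash
python3 - <<'E'
from h import *
s=monitor.read_state();print(s['position'],s['tcp_rot'],s['finger_gap'],s['force'],s['time_s'])
grab('wrist','w1.png')
E
```

```text
[ 0.49201132 -0.27271491  0.13124272] [ 9.93828671e-01 -1.10916505e-01 -1.31766793e-03 -6.05187481e-04] 0.2752709333578132 [-0.37892669 -0.59708765 -0.47245811] 2.0
```

View pics/w1.png

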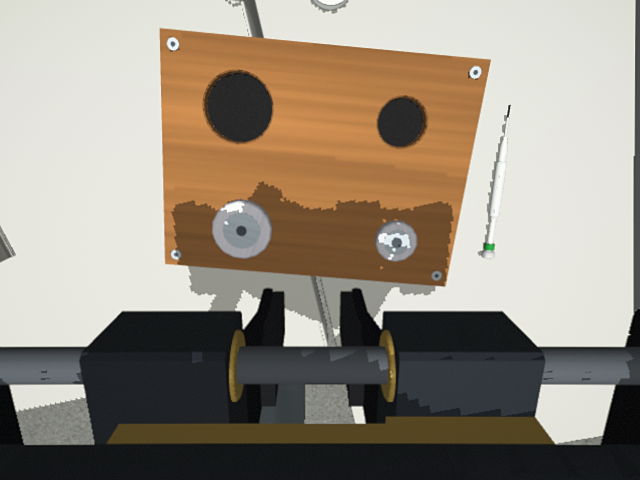

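The wrist view shows the nests at (238,106) and (402,122), the dies at (242,230) and (397,242), and the fingertips at about (272,290) and (350,290).

```bash
cat > m.py <<'E'
from h import *
def measure(v=1):
    c=grab('wrist'); hsv=cv2.cvtColor(c['frame'],cv2.COLOR_RGB2HSV)
    wood=cv2.inRange(hsv,(5,110,40),(22,255,255)); 
    cs,_=cv2.findContours(wood,cv2.RETR_EXTERNAL,cv2.CHAIN_APPROX_NONE); k=cv2.convexHull(max(cs,key=cv2.contourArea))
    blk=np.zeros_like(wood); cv2.fillPoly(blk,[k],255)
    mm=blk&~wood; mm=cv2.morphologyEx(mm,cv2.MORPH_OPEN,np.ones((5,5)))
    cs,_=cv2.findContours(mm,cv2.RETR_EXTERNAL,cv2.CHAIN_APPROX_NONE)
    for q in cs:
        if cv2.contourArea(q)<500: continue
        e=cv2.fitEllipse(cv2.convexHull(q)); m1=np.zeros_like(wood);cv2.drawContours(m1,[q],-1,255,-1)
        V=np.median(hsv[:,:,2][m1>0])
        for z in (.014,.022,.030):
            P=ray(c,q[:,0].astype(float),z); (x,y),r=cv2.minEnclosingCircle((P[:,:2]*1000).astype(np.float32))
            print('V%d px(%.0f,%.0f) z%.3f c=(%.1f,%.1f) d=%.1f'%(V,*e[0],z,x,y,2*r))
if __name__=='__main__': measure()
E
python3 m.py; python3 - <<'E'
from h import *
c=grab('wrist'); 
for z in(.12,.1312,.14): print(ray(c,[[272,290],[350,290]],z))
E
```

```text
V155 px(394,240) z0.014 c=(475.2,-330.1) d=32.2
V155 px(394,240) z0.022 c=(477.9,-329.0) d=31.3
V155 px(394,240) z0.030 c=(480.7,-327.9) d=30.4
V156 px(241,228) z0.014 c=(507.4,-225.2) d=44.4
V156 px(241,228) z0.022 c=(509.3,-227.0) d=43.1
V156 px(241,228) z0.030 c=(511.1,-228.9) d=41.9
V41 px(398,122) z0.014 c=(555.0,-345.7) d=30.3
V41 px(398,122) z0.022 c=(555.5,-344.1) d=29.4
V41 px(398,122) z0.030 c=(555.9,-342.6) d=28.5
V41 px(238,107) z0.014 c=(586.8,-245.7) d=42.5
V41 px(238,107) z0.022 c=(586.3,-247.0) d=41.3
V41 px(238,107) z0.030 c=(585.9,-248.3) d=40.1
[[ 0.49976689 -0.25650363  0.12      ]
 [ 0.49167549 -0.29203704  0.12      ]]
[[ 0.50431644 -0.25874126  0.1312    ]
 [ 0.4967391  -0.29201718  0.1312    ]]
[[ 0.50789108 -0.2604994   0.14      ]
 [ 0.50071765 -0.29200158  0.14      ]]
```

drive_tool --series "0 0 0 -15.6 -23.7 0 -0.448;0 0 0 -15.6 -23.7 0 -0.448;0 0 0 0 0 30 -0.448;0 0 0 0 0 30 -0.448;0 0 0 0 0 30 -0.448;0 0 0 0 0 8 -0.448;0 0 0 0 0 8 -0.448;0 0 0 0 0 0 -0.448;0 0 0 0 0 0 -0.448"

```text
time_s: 3.05
position: [0.4732, -0.2213, 0.028]
tcp_rot: [0.994, -0.112, 0.001, 0.001]
force: [0.8, -0.0, -0.1]
finger_gap: 0.279
```

```bash
python3 - <<'E'
from h import *
s=monitor.read_state();print(s['position']*1000,s['tcp_rot'],s['finger_gap'],s['force'],s['time_s'])
grab('wrist','w2.png')
E
```

```text
[ 473.20030475 -221.34978307   28.00724013] [ 9.93700842e-01 -1.12059090e-01  1.04985181e-03  5.42673800e-04] 0.2794223049085532 [ 0.80976331 -0.04185689 -0.12332883] 3.05
```

View pics/w2.png

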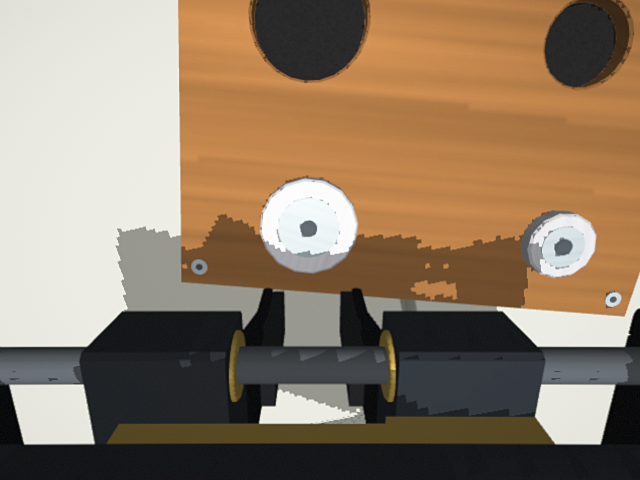

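The large die at (309,226) is centred ahead of the fingertips, so I lower 3 mm and push most of the way.

drive_tool --series "0 0 0 0 0 3 -0.448;0 0 0 4 0 0 -0.448;0 0 0 4 0 0 -0.448;0 0 0 4 0 0 -0.448;0 0 0 4 0 0 -0.448;0 0 0 4 0 0 -0.448;0 0 0 4 0 0 -0.448;0 0 0 4 0 0 -0.448;0 0 0 4 0 0 -0.448;0 0 0 4 0 0 -0.448;0 0 0 4 0 0 -0.448;0 0 0 4 0 0 -0.448;0 0 0 4 0 0 -0.448;0 0 0 4 0 0 -0.448;0 0 0 4 0 0 -0.448;0 0 0 4 0 0 -0.448;0 0 0 4 0 0 -0.448;0 0 0 4 0 0 -0.448;0 0 0 0 0 0 -0.448"

```text
time_s: 5.0
position: [0.5393, -0.2358, 0.0236]
tcp_rot: [0.994, -0.112, 0.0, 0.0]
force: [-1.0, 0.2, 0.4]
finger_gap: 0.278
```

```bash
python3 m.py; python3 - <<'E'
from h import *
s=monitor.read_state();print(s['position']*1000,s['tcp_rot'],s['finger_gap'],s['force'],s['time_s'])
grab('wrist','w3.png')
E
```

```text
V26 px(462,327) z0.014 c=(510.1,-299.7) d=73.6
V26 px(462,327) z0.022 c=(515.1,-297.6) d=70.2
V26 px(462,327) z0.030 c=(520.1,-295.4) d=66.8
V42 px(557,219) z0.014 c=(554.1,-346.8) d=30.3
V42 px(557,219) z0.022 c=(557.1,-342.5) d=28.9
V42 px(557,219) z0.030 c=(560.1,-338.2) d=27.5
V46 px(314,268) z0.014 c=(558.7,-243.3) d=97.5
V46 px(314,268) z0.022 c=(561.5,-243.8) d=93.0
V46 px(314,268) z0.030 c=(564.3,-244.2) d=88.5
[ 538.98822112 -235.70925217   23.59558022] [ 9.93729976e-01 -1.11806498e-01  1.91332265e-04  6.56493392e-05] 0.27580530392993086 [-0.67498947  1.26041312 -0.05360655] 5.05
```

View pics/w3.png

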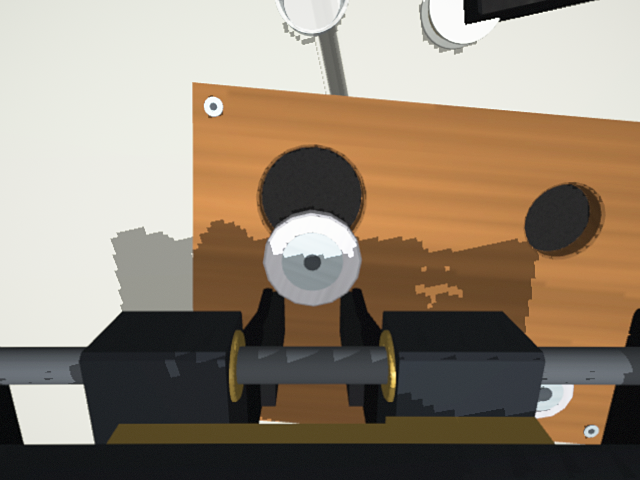

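The large die at (312,258) sits square in the fingertip cradle and in line with the nest at (312,194). About 24 mm remain, so I push slowly.

drive_tool --series "0 0 0 2 0 -0.5 -0.448;0 0 0 2 0 -0.5 -0.448;0 0 0 2 0 0 -0.448;0 0 0 2 0 0 -0.448;0 0 0 2 0 0 -0.448;0 0 0 2 0 0 -0.448;0 0 0 2 0 0 -0.448;0 0 0 2 0 0 -0.448;0 0 0 2 0 0 -0.448;0 0 0 2 0 0 -0.448;0 0 0 2 0 0 -0.448;0 0 0 1 0 0 -0.448;0 0 0 1 0 0 -0.448;0 0 0 0 0 0 -0.448;0 0 0 0 0 0 -0.448"

```text
time_s: 6.6
position: [0.562, -0.241, 0.0246]
tcp_rot: [0.994, -0.112, 0.0, 0.0]
force: [-1.1, -0.5, -0.0]
finger_gap: 0.274
```

```bash
python3 - <<'E'
from h import *
s=monitor.read_state();print(s['position']*1000,s['tcp_rot'],s['finger_gap'],s['force'],s['time_s'])
grab('wrist','w4.png')
E
```

```text
[ 562.02807552 -240.95145634   24.55580318] [ 9.93724295e-01 -1.11857161e-01  1.79291299e-05  6.50660645e-06] 0.27392792654431286 [-1.05706657 -0.53493729 -0.04875666] 6.6
```

View pics/w4.png

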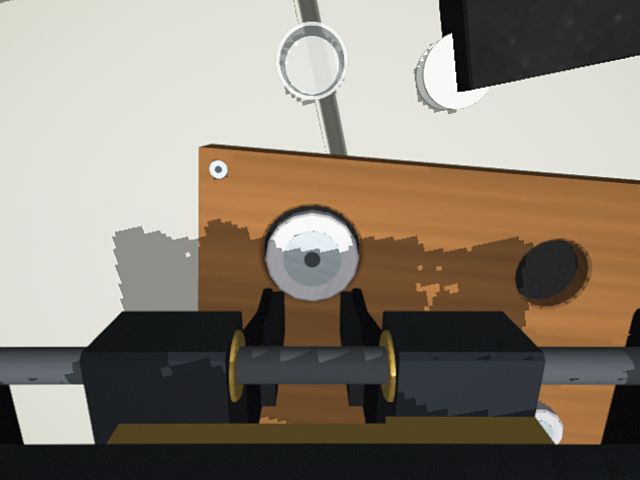

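The die has not dropped yet; a dark crescent remains on the far side. I'll push 3 mm further in small steps.

drive_tool --series "0 0 0 1 0 0 -0.448;0 0 0 1 0 0 -0.448;0 0 0 0.7 0 0 -0.448;0 0 0 0.7 0 0 -0.448;0 0 0 0 0 0 -0.448;0 0 0 0 0 0 -0.448"

```text
time_s: 7.25
position: [0.5653, -0.2417, 0.0245]
tcp_rot: [0.994, -0.112, -0.0, -0.0]
force: [0.8, -0.5, -0.1]
finger_gap: 0.278
```

```bash
python3 - <<'E'
from h import *
s=monitor.read_state();print(s['position']*1000,s['force'],s['time_s'])
c=grab('wrist')
a=cv2.imread('pics/w4.png')[180:320,220:400]; b=c['frame'][180:320,220:400,::-1]
cv2.imwrite('pics/w5.png',cv2.resize(np.hstack([a,b]),None,fx=2,fy=2))
for z in(.02,.05,.1): print(z,ray(c,[[460,90]],z)*1000)
E
```

```text
[ 565.34268833 -241.65392877   24.49663173] [ 0.82698938 -0.46894953 -0.09800121] 7.25
0.02 [[ 641.64069072 -317.13094854   20.        ]]
0.05 [[ 642.25045561 -306.83590837   50.        ]]
0.1 [[ 643.26673043 -289.67750809  100.        ]]
```

View pics/w5.png

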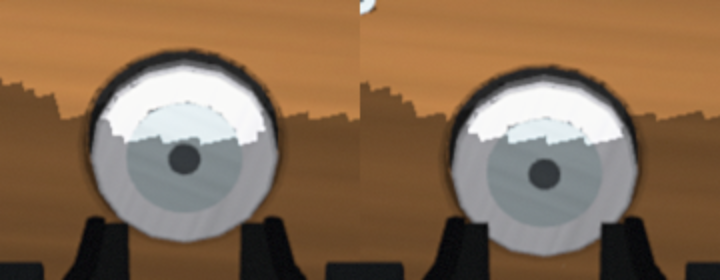

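The fingers have moved forward over the die while the die stayed put. It has dropped in flat, and the tips now pass above it. Next I lift, narrow the cradle and go behind the small die.

drive_tool --series "0 0 0 0 0 -30 -0.448;0 0 0 0 0 -30 -0.448;0 0 0 -24.8 25.8 0 -0.632;0 0 0 -24.8 25.8 0 -0.632;0 0 0 -24.8 25.8 0 -0.632;0 0 0 -24.8 25.8 0 -0.632;0 0 0 0 0 25 -0.632;0 0 0 0 0 22 -0.632;0 0 0 0 0 8 -0.632;0 0 0 0 0 0 -0.632;0 0 0 0 0 0 -0.632"

```text
time_s: 8.4
position: [0.4463, -0.3205, 0.0302]
tcp_rot: [0.994, -0.112, 0.0, 0.0]
force: [-0.2, -0.1, -0.8]
finger_gap: 0.184
```

```bash
python3 m.py; python3 - <<'E'
from h import *
s=monitor.read_state();print(s['position']*1000,s['tcp_rot'],s['finger_gap'],s['force'],s['time_s'])
grab('wrist','w6.png')
E
```

```text
V223 px(312,233) z0.014 c=(476.0,-327.0) d=32.1
V223 px(312,233) z0.022 c=(478.3,-327.5) d=30.7
V223 px(312,233) z0.030 c=(480.5,-328.0) d=29.2
V236 px(49,34) z0.014 c=(581.1,-243.6) d=41.0
V236 px(49,34) z0.022 c=(578.7,-247.8) d=39.2
V236 px(49,34) z0.030 c=(576.2,-252.0) d=37.4
V41 px(312,34) z0.014 c=(555.5,-345.1) d=30.5
V41 px(312,34) z0.022 c=(554.1,-344.8) d=29.2
V41 px(312,34) z0.030 c=(552.8,-344.5) d=27.8
[ 446.5692434  -320.69726396   30.6203094 ] [ 9.93752039e-01 -1.11607304e-01  6.60156573e-04  5.09348503e-04] 0.18562566530118146 [0.44114212 0.06106399 0.42754452] 8.45
```

View pics/w6.png

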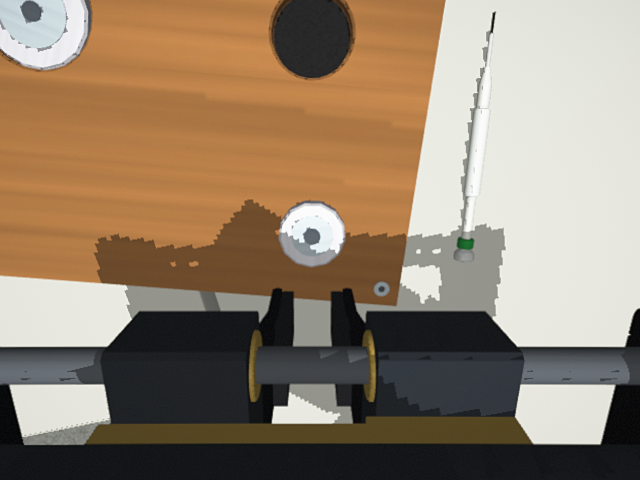

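The small die (312,235), its nest (312,34) and the fingertip midline (312) are all in line, and the large die is visible in its nest. Now I push the small one.

drive_tool --series "0 0 0 0 0 3 -0.632;0 0 0 0 0 2.7 -0.632;0 0 0 4 0 0 -0.632;0 0 0 4 0 0 -0.632;0 0 0 4 0 0 -0.632;0 0 0 4 0 0 -0.632;0 0 0 4 0 0 -0.632;0 0 0 4 0 0 -0.632;0 0 0 4 0 0 -0.632;0 0 0 4 0 0 -0.632;0 0 0 4 0 0 -0.632;0 0 0 4 0 0 -0.632;0 0 0 4 0 0 -0.632;0 0 0 4 0 0 -0.632;0 0 0 4 0 0 -0.632;0 0 0 4 0 0 -0.632;0 0 0 4 0 0 -0.632;0 0 0 4 0 0 -0.632;0 0 0 4 0 0 -0.632;0 0 0 0 0 0 -0.632"

```text
time_s: 10.5
position: [0.5126, -0.3356, 0.0239]
tcp_rot: [0.994, -0.112, 0.0, 0.0]
force: [-0.0, -0.0, -0.4]
finger_gap: 0.186
```

```bash
python3 - <<'E'
from h import *
s=monitor.read_state();print(s['position']*1000,s['force'],s['time_s'])
c=grab('wrist','w7.png')
E
```

```text
[ 512.55622509 -335.55807196   23.90283785] [-0.01688335 -0.04095678 -0.38697099] 10.5
```

View pics/w7.png

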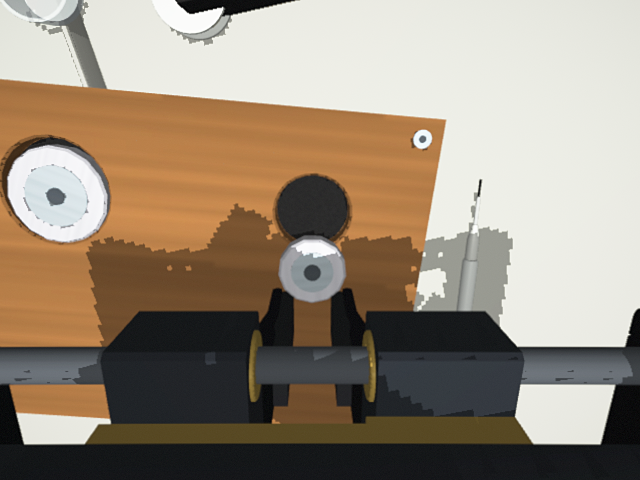

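The small die is centred at (312,269), in line with the nest at (312,209). I'll push the last 25 mm slowly.

drive_tool --series "0 0 0 2 0 -0.5 -0.632;0 0 0 2 0 0 -0.632;0 0 0 2 0 0 -0.632;0 0 0 2 0 0 -0.632;0 0 0 2 0 0 -0.632;0 0 0 2 0 0 -0.632;0 0 0 2 0 0 -0.632;0 0 0 2 0 0 -0.632;0 0 0 2 0 0 -0.632;0 0 0 2 0 0 -0.632;0 0 0 1 0 0 -0.632;0 0 0 1 0 0 -0.632;0 0 0 1 0 0 -0.632;0 0 0 1 0 0 -0.632;0 0 0 1 0 0 -0.632;0 0 0 0 0 0 -0.632;0 0 0 0 0 0 -0.632"

```text
time_s: 12.25
position: [0.5364, -0.3409, 0.0244]
tcp_rot: [0.994, -0.112, 0.0, -0.0]
force: [-0.2, -0.6, 0.3]
finger_gap: 0.185
```

```bash
python3 - <<'E'
from h import *
s=monitor.read_state();print(s['position']*1000,s['force'],s['time_s'])
c=grab('wrist','w8.png')
E
```

```text
[ 536.36226164 -340.93180965   24.35491593] [-0.1514542  -0.59204656  0.29590683] 12.25
```

View pics/w8.png

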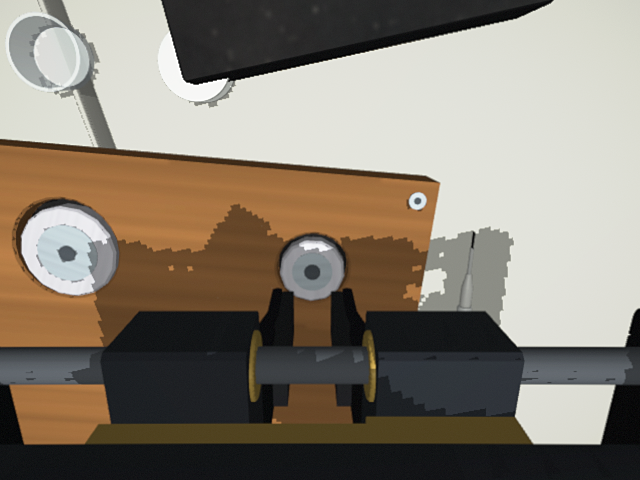

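drive_tool --series "0 0 0 1 0 0 -0.632;0 0 0 1 0 0 -0.632;0 0 0 0.5 0 0 -0.632;0 0 0 0 0 0 -0.632;0 0 0 -3 0 0 -0.632;0 0 0 0 0 -20 -0.632;0 0 0 -20 -20 -30 -0.632;0 0 0 -20 -20 -30 -0.632;0 0 0 0 0 -20 -0.632;0 0 0 0 0 0 -0.632;0 0 0 0 0 0 -0.632"

```text
time_s: 13.4
position: [0.5059, -0.2932, 0.1245]
tcp_rot: [0.994, -0.112, 0.001, 0.0]
force: [0.7, 1.1, -0.4]
finger_gap: 0.18
```

```bash
python3 - <<'E'
from h import *
s=monitor.read_state();print(s['position']*1000,s['time_s'])
c=grab('wrist','w9.png'); g=c['frame']; hsv=cv2.cvtColor(g,cv2.COLOR_RGB2HSV)
m=cv2.morphologyEx(cv2.inRange(hsv,(0,0,90),(180,70,255)),cv2.MORPH_OPEN,np.ones((3,3)))
cs,_=cv2.findContours(m,cv2.RETR_EXTERNAL,cv2.CHAIN_APPROX_NONE)
for N in([587,-246],[555.5,-345]):
    p=proj(c,[N[0]/1e3,N[1]/1e3,.022])[0]
    for q in cs:
        if cv2.contourArea(q)>300 and cv2.pointPolygonTest(q,(float(p[0]),float(p[1])),False)>0:
            for z in(.022,.030):
                P=ray(c,q[:,0].astype(float),z)[:,:2]*1000; (x,y),r=cv2.minEnclosingCircle(P.astype(np.float32)); print(N,p,z,round(x,1),round(y,1),'d',round(2*r,1))
t=grab('top')['frame'][190:310,340:480,::-1]; cv2.imwrite('pics/t9.png',cv2.resize(t,None,fx=4,fy=4))
E
```

```text
[ 505.93994511 -293.2220301   124.54252178] 13.4
[587, -246] [210.24572139 137.90196531] 0.022 584.9 -245.9 d 40.6
[587, -246] [210.24572139 137.90196531] 0.03 584.9 -247.9 d 39.4
[555.5, -345] [374.10087684 152.20629207] 0.022 553.8 -344.7 d 28.7
[555.5, -345] [374.10087684 152.20629207] 0.03 554.8 -343.6 d 27.9
```

View pics/w9.png

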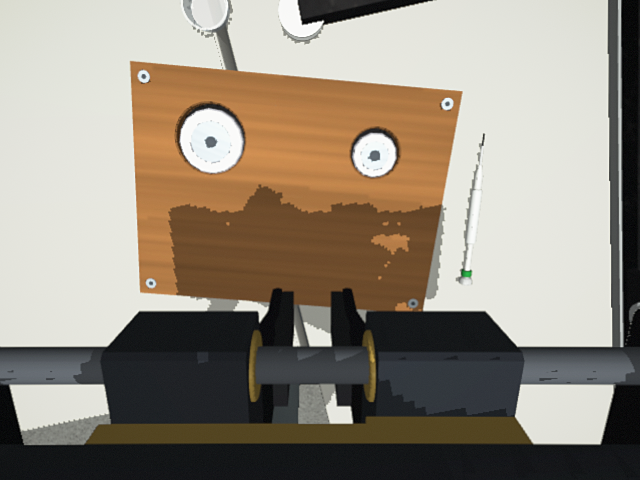

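```bash
python3 - <<'E'
import cv2,numpy as np
a=cv2.imread('pics/w9.png'); b=[cv2.resize(a[y-45:y+45,x-45:x+45],(390,390),interpolation=cv2.INTER_CUBIC) for x,y in((210,138),(374,153))]
cv2.imwrite('pics/c9.png',np.hstack(b))
E
```

```text
(no output)
```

View pics/c9.png

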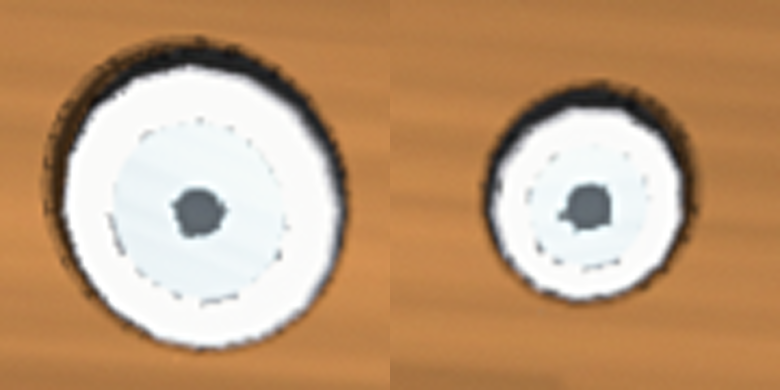

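Both dies lie inside their nests, offset to the near wall (clearance crescent only on the far side). From above a tilt would be hard to see, so I'll check the height by touch, with shut fingers on the rear part of each die.

drive_tool --series "0 0 0 30.3 -31.8 0 -1;0 0 0 30.3 -31.8 0 -1;0 0 0 0 0 30 -1;0 0 0 0 0 30 -1;0 0 0 0 0 25 -1;0 0 0 0 0 10 -1;0 0 0 0 0 4 -1;0 0 0 0 0 0 -1;0 0 0 0 0 0 -1"

```text
time_s: 14.4
position: [0.5799, -0.2451, 0.0267]
tcp_rot: [0.994, -0.112, 0.001, 0.0]
force: [0.7, 0.5, 0.3]
finger_gap: 0.002
```

drive_tool --series "0 0 0 0 0 1 -1;0 0 0 0 0 0 -1"

```text
time_s: 14.6
position: [0.5797, -0.2448, 0.0255]
tcp_rot: [0.994, -0.112, 0.001, 0.0]
force: [0.2, -0.8, 0.0]
finger_gap: 0.005
```

drive_tool --series "0 0 0 0 0 1.5 -1;0 0 0 0 0 0 -1"

```text
time_s: 14.8
position: [0.579, -0.2444, 0.023]
tcp_rot: [0.994, -0.112, 0.0, 0.0]
force: [0.2, 0.4, -0.2]
finger_gap: 0.004
```

drive_tool --series "0 0 0 0 0 1 -1;0 0 0 0 0 0 -1"

```text
time_s: 15.0
position: [0.5791, -0.2445, 0.0224]
tcp_rot: [0.994, -0.112, 0.0, 0.0]
force: [-2.2, 0.8, 4.0]
finger_gap: 0.006
```

drive_tool --series "0 0 0 0 0 0.7 -1;0 0 0 0 0 0 -1"

```text
time_s: 15.2
position: [0.5791, -0.2445, 0.0224]
tcp_rot: [0.994, -0.112, -0.0, 0.0]
force: [-3.8, 1.2, 9.7]
finger_gap: 0.002
```

Firm contact at z = 22.4 mm: the large die is flush. Now the same test on the small one.

drive_tool --series "0 0 0 0 0 -18 -1;0 0 0 -2 34.3 0 -1;0 0 0 -2 34.3 0 -1;0 0 0 -2 34.3 0 -1;0 0 0 0 0 10 -1;0 0 0 0 0 4 -1;0 0 0 0 0 0 -1;0 0 0 0 0 0 -1"

```text
time_s: 16.0
position: [0.5503, -0.3419, 0.0246]
tcp_rot: [0.994, -0.111, -0.0, -0.0]
force: [0.5, 0.0, 0.3]
finger_gap: 0.004
```

drive_tool --series "0 0 0 0 0 1.5 -1;0 0 0 0 0 0 -1;0 0 0 0 0 0 -1"

```text
time_s: 16.3
position: [0.5506, -0.3431, 0.0239]
tcp_rot: [0.994, -0.112, 0.0, 0.0]
force: [-0.1, 0.1, 0.6]
finger_gap: 0.007
```

drive_tool --series "0 0 0 0 0 1.2 -1;0 0 0 0 0 0 -1"

```text
time_s: 16.5
position: [0.5504, -0.3434, 0.0225]
tcp_rot: [0.994, -0.112, 0.0, 0.0]
force: [-0.2, 0.8, -0.5]
finger_gap: 0.004
```

drive_tool --series "0 0 0 0 0 1 -1;0 0 0 0 0 0 -1"

```text
time_s: 16.7
position: [0.5504, -0.3434, 0.0224]
tcp_rot: [0.994, -0.112, 0.0, -0.0]
force: [-2.4, 1.8, 5.9]
finger_gap: 0.008
```

Contact is again at 22.4 mm, so the small die is flush too. I'll lift off and do a final check.

drive_tool --series "0 0 0 0 0 -10 -1;0 0 0 0 0 -30 -1;0 0 0 -15 -20 -40 -1;0 0 0 -15 -20 -20 -1;0 0 0 0 0 0 -1;0 0 0 0 0 0 -1"

```text
time_s: 17.3
position: [0.5303, -0.298, 0.1224]
tcp_rot: [0.994, -0.112, 0.001, 0.001]
force: [-0.3, 0.4, -0.7]
finger_gap: 0.006
```

```bash
python3 - <<'E'
from h import *
s=monitor.read_state();print(s['position']*1000,s['force'],s['time_s'])
c=grab('wrist'); hsv=cv2.cvtColor(c['frame'],cv2.COLOR_RGB2HSV)
m=cv2.morphologyEx(cv2.inRange(hsv,(0,0,90),(180,70,255)),cv2.MORPH_OPEN,np.ones((3,3)))
cs,_=cv2.findContours(m,cv2.RETR_EXTERNAL,cv2.CHAIN_APPROX_NONE)
for N in([587,-246],[555.5,-345]):
    p=proj(c,[N[0]/1e3,N[1]/1e3,.022])[0]
    for q in cs:
        if cv2.contourArea(q)>300 and cv2.pointPolygonTest(q,(float(p[0]),float(p[1])),False)>0:
            P=ray(c,q[:,0].astype(float),.022)[:,:2]*1000; (x,y),r=cv2.minEnclosingCircle(P.astype(np.float32)); print(N,round(x,1),round(y,1),'d',round(2*r,1))
ticket.close_job()
E
```

```text
[ 530.3317153  -297.96822549  122.40016638] [-0.31383914  0.35925176 -0.73123503] 17.3
[587, -246] 585.0 -246.0 d 40.7
[555.5, -345] 553.9 -344.8 d 28.6
the job is handed in; nothing more can be done
```

Both dies are in their own nests and the job is handed in at about 17 s. I slid each one across the block in a two-fingertip cradle until it dropped. I then touched each with shut fingers as a height check (about 10 N on the large die, 6 N on the small).

- **Height:** both dies met the fingers firmly at z ≈ 22.4 mm, which is level with the block's top at 22 mm. I found no sign of tilt.
- **Position:** the last camera check put the large die about 2.0 mm and the small die about 1.6 mm from their nest centres. Both lie against the near wall. That is slightly more than the 1.5 mm clearance allows, which fits the ~2 mm camera calibration error, and it is within the 3 mm limit.
- **Bystanders:** I felt no contact with anything else. I did not re-measure their positions at the end.

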